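Fit the slotted scouring head to the upright spindle

ROBOT

A 6-joint arm with a two-finger parallel gripper is mounted at the origin on the work surface. World frame = base frame: x ahead of the robot, y to its left, z up, the work surface at z = 0. Lengths are in mm, angles in rad, forces in N, time in s.
With the tool pointing down it reaches from about 350 to 975 mm from the base axis. Payload 7.1 kg.
Tool frame: the origin (TCP) lies at the very end of the fingers, on their centre line; the grasp point (between the pads) lies 19 mm behind it (ctrl.tcp_to_grasp is the distance from the TCP to the grasp point, in mm); z points along the fingers, x is the direction in which the jaws open and shut, and the axes are right-handed (so a half turn about z gives the same grasp; the last joint's range is limited). The gripper opens to 88 mm and grips with 3 to 60 N. Pads are 20 mm wide; open, the fingers measure 115 mm over their backs; the gripper's body (75 mm by 178 mm) begins 61 mm behind the grasp point.
Start: joints at [1.246, 0.423, 1.63, -0, 1.089, -0.019], TCP at [188.128, 595.997, 222.675] pointing down, gripper open.
Joint ranges: [-3, 3], [-0.9, 2.11], [0.09, 2.58], [-1.31, 4.45], [0.11, 2.69], [-2.54, 2.54]. Speed limits (rad/s): [2.39, 2.39, 3.01, 3.14, 3.14, 3.14].

INTERFACE

Orientations are given as a rotation vector (axis times angle).
In Python, from workcell import get_obs, viewer, ctrl, masks_of gives the robot as it stands. The module is installed in compiled form; this text tells all that it offers.
- The arm moves only by the shell command python3 -m inch 'ROWS'. ROWS is JSON, a list of rows, each an object of numbers: "tx", "ty", "tz": the shift along the tool's x, y, z in cm; "ax", "ay", "az": the turn, a rotation vector about the tool's x, y, z in degrees; "jaw": the opening, from 0 (shut) to 1 (fully open). In form: [{"tx": .., "ty": .., "tz": .., "ax": .., "ay": .., "az": .., "jaw": ..}, ...]. A call has 1 to 12 rows; each row shifts and turns the commanded pose from where the row before left it, along the tool's axes as they then stand; what a row does not reach is not made up. A row lasts 1/8 s, in which the tool goes at most 62.5 mm and 10.7 degrees, less where a joint would pass 70% of its speed; a pose out of reach is approached as far as the arm can. A call is refused whole if a number of a shift passes 6.25 or a number of a turn 10.7, either way. A call with a gripper value outside its range is refused whole. The fingers move at their own pace and stop on an object; the grip force is fixed at half the most. Time passes only in rows, so rows that do not move let the fingers close. It gives the time, the measured TCP pose, the force and the opening at its end, in the units of the state.
- get_obs(): the state, without advancing time (a new reading comes with each control period).
- viewer.get_image(name): name is "scene" or "top"; returns (picture, depth): 480x640x3 uint8, red, green, blue; 480x640 float32, mm along the optical axis (not along the pixel's ray), 0 where there is no reading.
- viewer.get_calibration(name): a dict with "fx", "fy", "cx", "cy" (pixels), "rvec" (rotation vector, rad) and "tvec" (3), from world to camera coordinates, as OpenCV has them. Camera axes: x right, y down, z forward; pixel columns grow to the right and rows downward; lengths in mm; the calibration is good to about 2 mm. A picture is of the moment at which its call begins. get_calibration takes no time and is no camera call.
- ctrl.close_job(): hands the job in, once; it reports no verdict.
Trained networks look in the newest picture that a camera, given by its name, has taken for a name from the list of things; names that differ only in an ending like _2 or _b are one class to them, and where a whole thing is asked for, a point or a joint stands for the part that bears it (a point fixed in the world has none). Each returns a list of dicts, best first, with "score" (0 to 1); they miss things now and then, are a little off and sometimes report something else, mostly with a low value. They report only what shows in the picture. A call takes as long as a camera call. They do not tell look-alikes from the thing itself.
- masks_of(camera, thing): "pixels" (480x640 bool, what is visible of it) and "location" ([column, row] in pixels, amid what is visible of it).
The state is a dict: "t": time; "qpos": joint angles; "qvel": joint speeds; "joint_torque": joint torques, N m; "ee_pos": TCP position; "orientation": TCP orientation; "ft_force": force on the tool from outside, world axes, zero at the start; "moment": the same for the moment, N m; "width": finger opening in mm.
Only numpy, scipy, OpenCV 4.12 (cv2) and the standard library are available. Lean on these libraries where they do the work, as an engineer would, in place of code of your own. Each camera call takes 0.05 s, during which the arm holds its last target. There are 200 camera calls.

TASK

Take the slotted scouring head out of the rack and fit it on the upright spindle of the scrubbing unit: let its taper into the socket, turn it under light pressure until its two slots drop over the spindle's two dogs, then press it fully home, flat on the spindle face, and let go of it. The spindle is sprung, so never lean on it or push it sideways with more than 35 N, and leave everything else, the plain spare head included, where it is.

Things in the scene. Friction and masses are not known exactly. Their poses are not given: they have to be found in the camera images.
- head_grip (a point): Grasp centre of the slotted head (loose, 0.20 to 0.33 kg, upright in a rack hole): on its axis, inside the aluminium hub block 36 mm (x) by 30 mm (y) by 46 mm tall, 26 mm above the drive plate's top face and 20 mm below the hub's top; a stone cone 26 mm wide stands 15 mm higher. z up. Grasp the flats facing +y and -y, 30 mm apart. Start yaw within 0.6 rad of the world's; a half turn changes nothing.
- head_seat (a point): Axis point in the underside of the slotted head's steel drive plate, 36 mm below head_grip, same axes. The plate is 57 mm (x) by 50 mm (y), 10 mm thick. Two drive slots, one at each x end, are cut right through it, 11.5 mm wide (y), open at the end, from 16.5 mm off the axis outward. The tapered shank starts here: 29 mm diameter.
- head_tip (a point): Lower end of the slotted head's tapered shank, on its axis, 38 mm below head_seat, 19 mm diameter.
- quill: Upright round nose of the scrubbing unit: 71 mm aluminium sleeve round a 59 mm steel spindle. Origin on the axis in the spindle's flat top face, 150 mm above the table; z up, x towards the motor (within 0.35 rad of world x). In the face: a tapered socket, 33 mm at the mouth, 44 mm deep, a little wider than the shank. The whole quill is sprung: it yields 15 mm down, 1500 N/m after 4 N preload, and returns.
- dog_tops (a point): Axis point of the quill level with the tops of the two steel dogs, 8 mm above the face (axes of the quill). The dogs stand opposite one another 19 to 28 mm off the axis, each 9 mm wide, on a line within 0.65 rad either way of the quill's x: that angle is not measured, feel for it. The spindle with them is stiff to turn (0.6 N m). The slots have 1.2 mm play each side. If they bind on the dogs on the way down, ease the twist.
- pin_start (a point): Axis point of the quill, 35 mm below the face: start position of the top of the stiff ejector pin in the socket. The shank tip meets it with the plate 3 mm above the face. A push of more than about 9 N (not the head's weight alone) slides it down and it stays there; 15 to 22 N is a right push. The sprung quill yields 8 to 12 mm under that, so press to well below the unloaded height.
- rack: Fixed grey plastic block 85 mm (x) by 220 mm (y), 55 mm high, with two through holes of 34 mm diameter at y = +60 and -60 mm; origin at the centre of its underside. The slotted head hangs by its plate on the top face, shank in one hole, the spare in the other.
- spare: The plain spare head in the other hole: round plate without slots (52 mm) and a round grey stone up to 46 mm wide, 60 mm tall in all above the rack. Origin at the plate's underside centre. Leave alone.
- moss_holder: White ceramic moss ball holder with a dark green ball, 84 mm wide, 73 mm tall; origin at the underside centre. Leave alone.
- tub: Closed blue plastic tub 130 by 170 mm, 86 mm tall; origin at the underside centre. Leave alone.
- scoop: White plastic gravel scoop, 230 mm long with its handle, 36 mm tall, lying; origin under the back of its pan, handle towards its -x. Leave alone.
- tweezer: Steel tweezer 210 mm long lying along its x, 8 mm tall; origin at its middle. Leave alone.
- jar: Small lidded jar, 64 mm wide, 85 mm tall; origin at the underside centre. Leave alone.
- coupling: Grey plastic pipe coupling, a ring 44 mm wide and 35 mm tall; origin at the underside centre. Leave alone.
Mind the look-alikes: they are no part of the job. Of the things that look like the rack, take the one that is farthest to the robot's left at the start. What is shaped like the part that bears head_grip but red is not meant.

How it is judged:
By the outcome, as a careful person would: the job done as asked, in the order asked, and still so for the second after the job is handed in, with the robot touching nothing.
It also fails if it takes over 72 s, if anything falls off the work surface, if the arm or the gripper's body presses on something with over 40 N, if the wrist force passes 120 N, or if a joint passes its speed limit or range.

## Working session

There is one attempt and no reset: what is moved stays moved. The work goes in short steps, Python scripts to look and compute and a shell command to move; the robot and the scene stay as the last step left them, time stands still between calls to the robot, and variables do not carry over. Pictures are saved under pics/ and viewed, about 8 in all and at most 12, crops included, and the job is handed in when it is done.

```bash
mkdir -p pics; cat > h.py <<'E'
import numpy as np, cv2
from workcell import get_obs, viewer, ctrl, masks_of
def cam(n):
    c=viewer.get_calibration(n); R=cv2.Rodrigues(np.array(c["rvec"],float))[0]; return c,R,np.array(c["tvec"],float).ravel()
def cloud(n,depth):
    c,R,t=cam(n); v,u=np.mgrid[:480,:640]
    p=np.stack([(u-c["cx"])/c["fx"]*depth,(v-c["cy"])/c["fy"]*depth,depth],-1)
    return (p-t)@R
def shot(n,f=None):
    im,d=viewer.get_image(n)
    if f: cv2.imwrite(f"pics/{f}.png",im[...,::-1])
    return im,d
E
python3 - <<'E'
from h import *
for n in("scene","top"):
    im,d=shot(n,n+"0"); P=cloud(n,d); np.save(n+"_P.npy",P)
    for th in("head_grip","rack","quill","spare"):
        for m in masks_of(n,th):
            px=m["pixels"]&(d>0); q=P[px]
            print(n,th,round(m["score"],2),np.round(m["location"]),px.sum(),np.round(np.median(q,0)) if len(q) else "",np.round(np.percentile(q,[2,98],axis=0)).tolist() if len(q) else "")
print(get_obs())
E
```

```text
scene head_grip 0.89 [262. 235.] 499 [407. -65.  61.] [[349.0, -89.0, 0.0], [429.0, -27.0, 108.0]]
scene head_grip 0.68 [268. 272.] 481 [ 537. -109.   84.] [[502.0, -127.0, 58.0], [551.0, -82.0, 126.0]]
scene rack 0.9 [180. 252.] 3352 [ 319. -248.   53.] [[250.0, -348.0, 2.0], [359.0, -134.0, 58.0]]
scene rack 0.56 [250. 299.] 2753 [ 559. -172.   53.] [[491.0, -273.0, 3.0], [578.0, -56.0, 58.0]]
scene rack 0.32 [225. 299.] 558 [ 545. -225.  103.] [[514.0, -245.0, 54.0], [558.0, -201.0, 117.0]]
scene quill 0.87 [366. 205.] 721 [516. 201. 129.] [[479.0, 178.0, 95.0], [538.0, 236.0, 156.0]]
scene spare 0.97 [225. 298.] 570 [ 544. -227.  101.] [[516.0, -246.0, 54.0], [558.0, -202.0, 117.0]]
scene spare 0.2 [269. 268.] 492 [ 536. -110.   83.] [[498.0, -128.0, 57.0], [550.0, -81.0, 126.0]]
top head_grip 0.87 [384. 258.] 514 [518. -97.  77.] [[496.0, -126.0, 58.0], [549.0, -77.0, 128.0]]
top head_grip 0.66 [365. 314.] 483 [396. -56.  53.] [[369.0, -86.0, 40.0], [426.0, -29.0, 110.0]]
top rack 0.88 [449. 360.] 3741 [ 300. -237.   54.] [[247.0, -343.0, 3.0], [353.0, -130.0, 61.0]]
top rack 0.
[... 512 characters left out ...]
[[496.0, -123.0, 55.0], [549.0, -77.0, 128.0]]
{'t': 0.5, 'qpos': array([ 1.24599561e+00,  4.23143144e-01,  1.62994528e+00,  1.43695346e-05,
        1.08859381e+00, -1.90116926e-02]), 'qvel': array([-0.00062772, -0.00070622,  0.00018516, -0.00014673, -0.00107187,
        0.00028355]), 'joint_torque': array([ 1.31725112e-03, -5.44140780e+01, -2.73816293e+01,  6.43352629e-02,
        1.76440564e-02, -1.97354734e-05]), 'ee_pos': array([188.11775426, 595.96977922, 222.63027762]), 'orientation': array([ 2.53382443e+00,  1.85716975e+00, -1.26561235e-04]), 'ft_force': array([-0.34430147, -0.91367241,  0.343039  ]), 'moment': array([-0.02051886,  0.00819248, -0.0490499 ]), 'width': 87.4834628912148}
```

```bash
python3 - <<'E'
import cv2,numpy as np
a=cv2.imread("pics/scene0.png");b=cv2.imread("pics/top0.png")
A=cv2.resize(a[150:350,130:430],(800,533));B=cv2.resize(b[180:420,180:500],(800,600))
cv2.imwrite("pics/sc.png",A);cv2.imwrite("pics/tc.png",B)
E
```

```text
(no output)
```

View pics/sc.png

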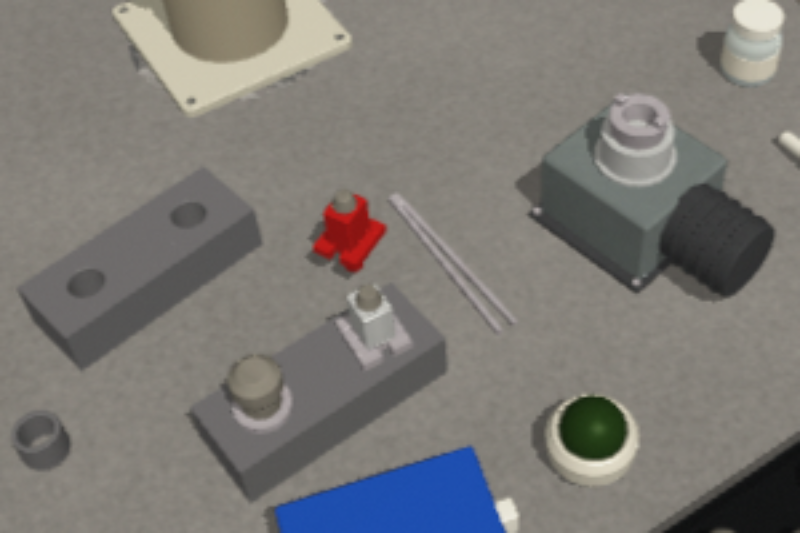

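View pics/tc.png

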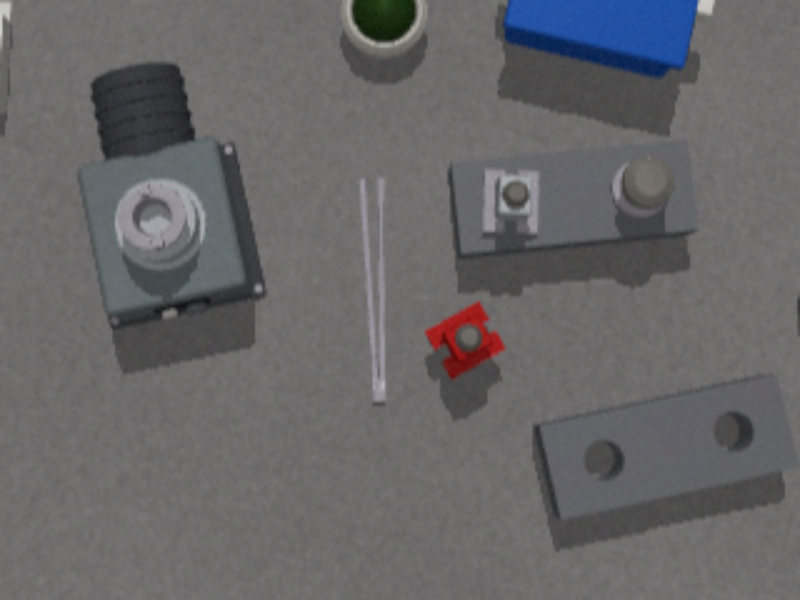

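Look-alikes: the steel slotted head at top (384,258), scene (268,272), in the left rack. The red copy is at top (365,314), scene (262,235). The round spare is at top (436,257). The empty rack is at top (449,360), farther right (y≈-237), so it's out. I choose the steel head and measure it closely.

```bash
python3 - <<'E'
from h import *
from scipy.optimize import least_squares
for n in("scene","top"):
    P=np.load(n+"_P.npy")
    def sel(x,y,r,z0,z1):
        m=(np.hypot(P[...,0]-x,P[...,1]-y)<r)&(P[...,2]>z0)&(P[...,2]<z1); return P[m],m
    s,_=sel(522,-103,40,115,140); print(n,"stone",s.mean(0),len(s), s[:,:2].min(0),s[:,:2].max(0))
    s,_=sel(522,-103,30,106,115); print(" hubtop",s.mean(0),len(s),cv2.minAreaRect(s[:,:2].astype(np.float32)))
    s,_=sel(522,-103,42,60,72); print(" plate",len(s),np.median(s[:,2]),cv2.minAreaRect(s[:,:2].astype(np.float32)))
    s,_=sel(525,-161,150,50,58); print(" rack",len(s),np.median(s[:,2]),cv2.minAreaRect(s[:,:2].astype(np.float32)))
    s,_=sel(505,210,45,145,153.5)
    hull=cv2.convexHull(s[:,:2].astype(np.float32))[:,0]
    f=least_squares(lambda p:np.hypot(*(hull-p[:2]).T)-p[2],[505,210,33],loss="soft_l1")
    print(" face",len(s),np.median(s[:,2]),f.x,np.abs(f.fun).max())
    d,m=sel(505,210,45,154,165); print(" dogs",len(d)); 
    from scipy.cluster.vq import kmeans2
    if len(d)>3:
        c,l=kmeans2(d,2,seed=1,minit="++"); print(c,np.bincount(l), np.arctan2(*(c[0]-c[1])[[1,0]]), (c[0]+c[1])/2)
    im=cv2.imread(f"pics/{n}0.png"); 
    u,v=(366,200) if n=="scene" else (244,265)
    cr=cv2.resize(im[v-25:v+25,u-33:u+33],(400,300),interpolation=cv2.INTER_CUBIC)
    u,v=(268,272) if n=="scene" else (386,258)
    cr2=cv2.resize(im[v-25:v+25,u-33:u+33],(400,300),interpolation=cv2.INTER_CUBIC)
    cv2.imwrite(f"pics/q_{n}.png",np.hstack([cr,cr2]))
    c,R,t=cam(n); print(" campos",-R.T@t)
cv2.imwrite("pics/q.png",np.vstack([cv2.imread("pics/q_scene.png"),cv2.imread("pics/q_top.png")]))
E
```

```text
scene stone [ 525.90536334 -104.88895113  122.32209497] 67 [ 515.09333408 -114.37488044] [540.87580018 -94.29888114]
 hubtop [ 528.78686113 -107.06274527  110.07279395] 91 ((523.0488891601562, -104.15950775146484), (29.96790313720703, 35.856380462646484), 88.74087524414062)
 plate 197 64.211415448472 ((522.8211669921875, -103.84919738769531), (50.9366340637207, 58.8806037902832), 86.0692138671875)
 rack 1848 54.22562682025852 ((486.7865905761719, -165.80679321289062), (170.77940368652344, 223.04147338867188), 5.018322944641113)
 face 194 148.59999513014031 [503.60561707 212.29802452  29.2238844 ] 1.0279222093511393
 dogs 21
[[482.15406527 204.85868648 157.26627823]
 [527.18927536 218.01932406 156.94370474]] [11 10] -2.857279493182242 [504.67167031 211.43900527 157.10499148]
 campos [1136.53200232 -368.38534543  998.53981432]
top stone [ 521.59286686 -101.06774047  122.61044781] 92 [ 503.35642186 -116.01872922] [537.2420655  -90.92468276]
 hubtop [ 521.90724396 -101.51050308  110.01197178] 117 ((522.653076171875, -101.92654418945312), (29.134525299072266, 36.19374084472656), 87.95712280273438)
 plate 270 64.58701881988013 ((523.3899536132812, -100.68849182128906), (74.31647491455078, 75.67134094238281), 67.87471008300781)
 rack 2068 54.325080185003586 ((550.7650756835938, -142.80282592773438), (215.2703399658203, 266.786376953125), 26.234020233154297)
 face 323 149.4772158876782 [503.00627834 214.64591203  28.50115073] 0.520382612408774
 dogs 49
[[522.63597632 222.03272483 156.47337622]
 [485.41711475 210.94799888 156.87420507]] [22 27] 0.2894606456722311 [504.02654553 216.49036186 156.67379065]
 campos [ 338.63728903   29.51099217 1483.02635825]
```

View pics/q.png

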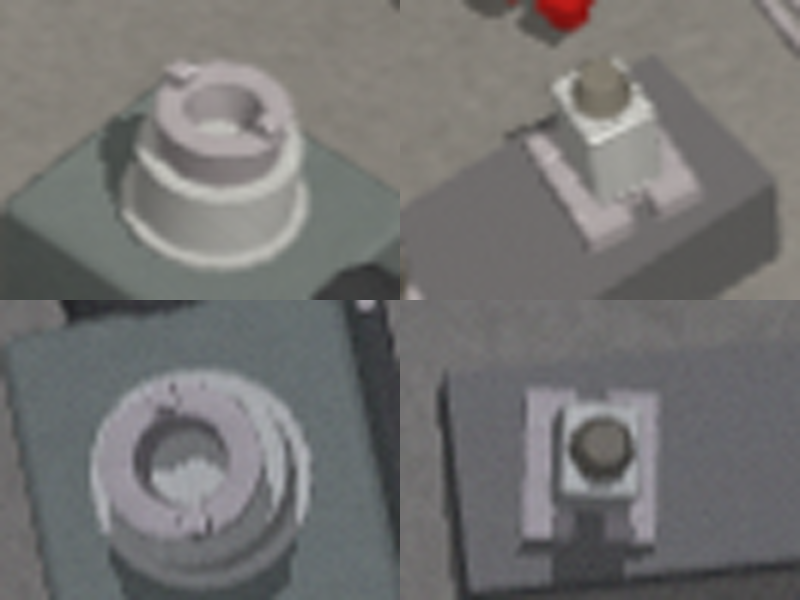

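The crops show the steel two-slot head, slots at its ±x ends, and the quill's two dogs on a line at about 0.29 rad from world x. Now moving over the head.

```bash
python3 -m inch '[{"az":-7.75,"jaw":1},{"az":-7.75},{"tx":-4,"ty":2.1},{"tx":-5,"ty":2.6},{"tx":-5,"ty":2.6},{"tx":-5,"ty":2.6},{"tx":-5,"ty":2.6},{"tx":-5,"ty":2.6},{"tx":-5,"ty":2.6},{"tx":-5,"ty":2.6},{"tx":-5,"ty":2.6},{"tx":-5,"ty":2.6}]'
python3 -m inch '[{"tx":-5,"ty":2.6},{"tx":-5,"ty":2.6},{"tx":-5,"ty":2.6},{"tx":-3,"ty":1.6},{},{}]'
cat >> h.py <<'E'
def rel(x,y,z,yaw):
    "shift (cm) and turn (deg) in tool axes to reach TCP x,y,z with tool x at world angle yaw (deg)"
    o=get_obs();R=cv2.Rodrigues(o["orientation"])[0]
    th=np.degrees(np.arctan2(R[1,0],R[0,0]))
    print("t",round(o["t"],2),"tcp",np.round(o["ee_pos"],1),"yaw",round(th,2),"tilt",np.round(np.degrees(R[:2,2]),2),"F",np.round(o["ft_force"],1),"M",np.round(o["moment"],2),"w",round(o["width"],1))
    print(" shift cm",np.round(R.T@(np.array([x,y,z])-o["ee_pos"])/10,3),"az",round(th-yaw,2))
E
python3 -c "from h import *;rel(522.8,-103,72,88)"
```

```text
t 0.5 tcp [188.1 596.  222.6] yaw 72.48 tilt [-0. -0.] F [-0.3 -0.9  0.3] M [-0.02  0.01 -0.05] w 87.5
 shift cm [-56.577  52.958  15.067] az -15.52$[0]: bad value
$[0]: bad value
```

```bash
python3 -m inch '[{"tx":0,"ty":0,"tz":0,"ax":0,"ay":0,"az":-7.75,"jaw":1},{"tx":0,"ty":0,"tz":0,"ax":0,"ay":0,"az":-7.75,"jaw":1}]'; python3 -c "from h import *;rel(522.8,-103,72,88)"
```

```text
t: 0.75
ee_pos: [188.1, 596.0, 222.7]
orientation: [-2.255, -2.187, -0.0]
ft_force: [0.3, 0.1, -0.3]
width: 87.6
t 0.75 tcp [188.1 596.  222.7] yaw 88.23 tilt [0. 0.] F [ 0.3  0.1 -0.3] M [-0.    0.02  0.02] w 87.6
 shift cm [-68.839  35.606  15.068] az 0.23
```

```bash
python3 -m inch '[{"tx":-5,"ty":2.6,"tz":0,"ax":0,"ay":0,"az":0,"jaw":1},{"tx":-5,"ty":2.6,"tz":0,"ax":0,"ay":0,"az":0,"jaw":1},{"tx":-5,"ty":2.6,"tz":0,"ax":0,"ay":0,"az":0,"jaw":1},{"tx":-5,"ty":2.6,"tz":0,"ax":0,"ay":0,"az":0,"jaw":1},{"tx":-5,"ty":2.6,"tz":0,"ax":0,"ay":0,"az":0,"jaw":1},{"tx":-5,"ty":2.6,"tz":0,"ax":0,"ay":0,"az":0,"jaw":1},{"tx":-5,"ty":2.6,"tz":0,"ax":0,"ay":0,"az":0,"jaw":1},{"tx":-5,"ty":2.6,"tz":0,"ax":0,"ay":0,"az":0,"jaw":1},{"tx":-5,"ty":2.6,"tz":0,"ax":0,"ay":0,"az":0,"jaw":1},{"tx":-5,"ty":2.6,"tz":0,"ax":0,"ay":0,"az":0,"jaw":1},{"tx":-5,"ty":2.6,"tz":0,"ax":0,"ay":0,"az":0,"jaw":1},{"tx":-5,"ty":2.6,"tz":0,"ax":0,"ay":0,"az":0,"jaw":1}]'
python3 -m inch '[{"tx":-5,"ty":2.6,"tz":0,"ax":0,"ay":0,"az":0,"jaw":1},{"tx":-3,"ty":1.5,"tz":0,"ax":0,"ay":0,"az":0,"jaw":1},{"tx":0,"ty":0,"tz":0,"ax":0,"ay":0,"az":0,"jaw":1},{"tx":0,"ty":0,"tz":0,"ax":0,"ay":0,"az":0,"jaw":1}]'; python3 -c "from h import *;rel(522.8,-103,72,88)"
```

```text
t: 2.25
ee_pos: [479.5, -16.5, 223.0]
orientation: [2.26, 2.181, 0.001]
ft_force: [1.4, 0.2, 0.6]
width: 87.7
t: 2.75
ee_pos: [516.3, -95.4, 222.5]
orientation: [-2.26, -2.181, 0.0]
ft_force: [-0.7, 0.2, 0.0]
width: 88.0
t 2.75 tcp [516.3 -95.4 222.5] yaw 87.97 tilt [-0.05  0.03] F [-0.7  0.2  0. ] M [ 0.04  0.02 -0.01] w 88.0
 shift cm [-0.738  0.691 15.047] az -0.03
```

```bash
python3 -m inch '[{"tx":-0.75,"ty":0.7,"tz":0,"ax":0,"ay":0,"az":0,"jaw":1},{"tx":0,"ty":0,"tz":3,"ax":0,"ay":0,"az":0,"jaw":1},{"tx":0,"ty":0,"tz":3,"ax":0,"ay":0,"az":0,"jaw":1},{"tx":0,"ty":0,"tz":3,"ax":0,"ay":0,"az":0,"jaw":1},{"tx":0,"ty":0,"tz":3,"ax":0,"ay":0,"az":0,"jaw":1},{"tx":0,"ty":0,"tz":2,"ax":0,"ay":0,"az":0,"jaw":1},{"tx":0,"ty":0,"tz":1,"ax":0,"ay":0,"az":0,"jaw":1},{"tx":0,"ty":0,"tz":0,"ax":0,"ay":0,"az":0,"jaw":1}]'; python3 -c "
from h import *;rel(522.8,-103,72,88)
a,_=shot('top');b,_=shot('scene')
cv2.imwrite('pics/g.png',np.hstack([cv2.resize(a[210:300,330:450],(400,300)),cv2.resize(b[180:300,200:360],(400,300))])[...,::-1])"
```

```text
t: 3.75
ee_pos: [523.6, -103.4, 72.4]
orientation: [-2.259, -2.182, 0.001]
ft_force: [0.2, -0.3, -0.1]
width: 87.8
t 3.75 tcp [ 523.6 -103.4   72.4] yaw 88.02 tilt [-0.04  0.01] F [ 0.2 -0.3 -0.1] M [-0.   -0.01 -0.  ] w 87.8
 shift cm [ 0.036 -0.081  0.045] az 0.02
```

View pics/g.png

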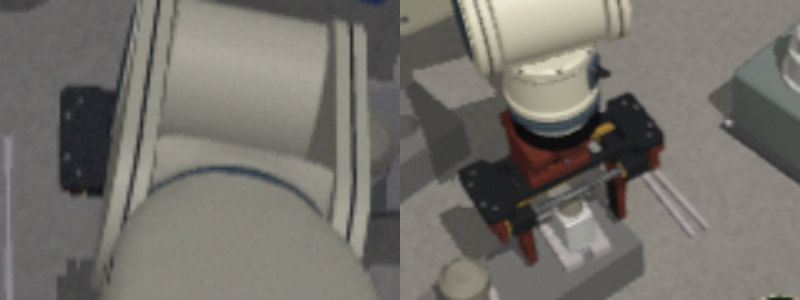

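The fingers straddle the hub along y (scene crop, head at (575,230)), clear of the spare. Closing the jaws.

```bash
python3 -m inch '[{"tx":0,"ty":0,"tz":0,"ax":0,"ay":0,"az":0,"jaw":0},{"tx":0,"ty":0,"tz":0,"ax":0,"ay":0,"az":0,"jaw":0},{"tx":0,"ty":0,"tz":0,"ax":0,"ay":0,"az":0,"jaw":0},{"tx":0,"ty":0,"tz":0,"ax":0,"ay":0,"az":0,"jaw":0},{"tx":0,"ty":0,"tz":0,"ax":0,"ay":0,"az":0,"jaw":0},{"tx":0,"ty":0,"tz":0,"ax":0,"ay":0,"az":0,"jaw":0},{"tx":0,"ty":0,"tz":0,"ax":0,"ay":0,"az":0,"jaw":0},{"tx":0,"ty":0,"tz":0,"ax":0,"ay":0,"az":0,"jaw":0}]'
python3 -c "from h import *;rel(522.8,-103,72,88)"
```

```text
t: 4.85
ee_pos: [523.6, -103.6, 72.6]
orientation: [-2.26, -2.182, 0.0]
ft_force: [-0.0, 2.5, -0.7]
width: 30.1
t 4.85 tcp [ 523.6 -103.6   72.6] yaw 87.98 tilt [-0.01  0.01] F [-0.   2.5 -0.7] M [0.28 0.03 0.05] w 30.1
 shift cm [ 0.062 -0.082  0.065] az -0.02
```

```bash
python3 -m inch '[{"tx":0,"ty":0,"tz":-0.5,"ax":0,"ay":0,"az":0,"jaw":0},{"tx":0,"ty":0,"tz":-1.5,"ax":0,"ay":0,"az":0,"jaw":0},{"tx":0,"ty":0,"tz":-2.5,"ax":0,"ay":0,"az":0,"jaw":0},{"tx":0,"ty":0,"tz":-3,"ax":0,"ay":0,"az":0,"jaw":0},{"tx":0,"ty":0,"tz":-3,"ax":0,"ay":0,"az":0,"jaw":0},{"tx":0,"ty":0,"tz":-3,"ax":0,"ay":0,"az":0,"jaw":0},{"tx":0,"ty":0,"tz":-3,"ax":0,"ay":0,"az":0,"jaw":0},{"tx":0,"ty":0,"tz":-2.5,"ax":0,"ay":0,"az":0,"jaw":0},{"tx":0,"ty":0,"tz":0,"ax":0,"ay":0,"az":0,"jaw":0}]'
python3 -c "from h import *;rel(503.5,213.5,262,88)
a,_=shot('scene')
cv2.imwrite('pics/l.png',cv2.resize(a[150:330,190:430],(800,600))[...,::-1])"
```

```text
t: 5.98
ee_pos: [524.7, -104.1, 265.2]
orientation: [2.257, 2.179, 0.004]
ft_force: [-0.4, 0.1, -3.2]
width: 29.6
t 5.97 tcp [ 524.7 -104.1  265.2] yaw 87.98 tilt [ 0.27 -0.06] F [-0.4  0.1 -3.2] M [ 0.    0.02 -0.01] w 29.6
 shift cm [31.661 -3.245  0.276] az -0.02
```

View pics/l.png

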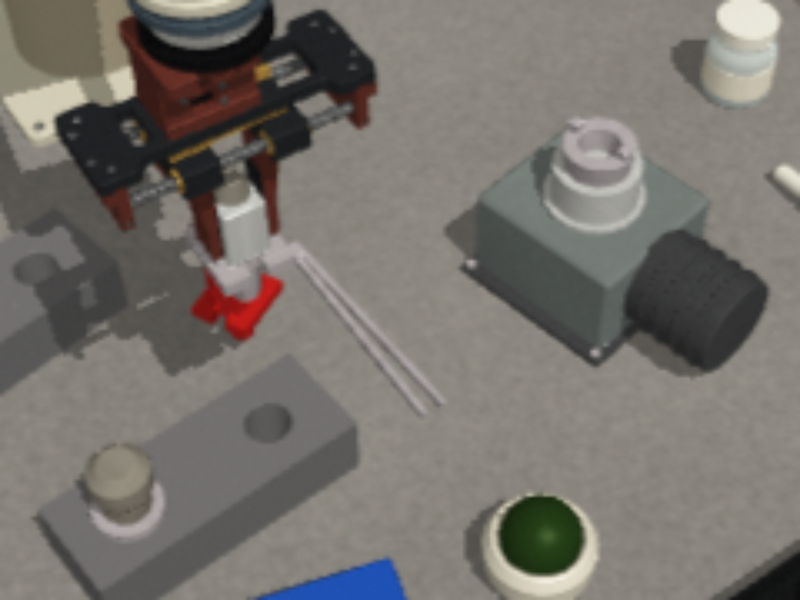

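```bash
python3 -m inch '[{"tx":2,"ty":-0.2,"tz":0,"ax":0,"ay":0,"az":0,"jaw":0},{"tx":4,"ty":-0.4,"tz":0,"ax":0,"ay":0,"az":0,"jaw":0},{"tx":4.5,"ty":-0.45,"tz":0,"ax":0,"ay":0,"az":0,"jaw":0},{"tx":4.5,"ty":-0.45,"tz":0,"ax":0,"ay":0,"az":0,"jaw":0},{"tx":4.5,"ty":-0.45,"tz":0,"ax":0,"ay":0,"az":0,"jaw":0},{"tx":4.5,"ty":-0.45,"tz":0,"ax":0,"ay":0,"az":0,"jaw":0},{"tx":4.5,"ty":-0.45,"tz":0,"ax":0,"ay":0,"az":0,"jaw":0},{"tx":2.5,"ty":-0.25,"tz":0,"ax":0,"ay":0,"az":0,"jaw":0},{"tx":0.6,"ty":-0.1,"tz":0,"ax":0,"ay":0,"az":-3,"jaw":0},{"tx":0,"ty":0,"tz":0,"ax":0,"ay":0,"az":-3,"jaw":0},{"tx":0,"ty":0,"tz":0,"ax":0,"ay":0,"az":0,"jaw":0},{"tx":0,"ty":0,"tz":0,"ax":0,"ay":0,"az":0,"jaw":0}]'
python3 -c "from h import *;rel(503.5,213.5,210,94)
a,d=shot('scene');P=cloud('scene',d);o=get_obs();e=o['ee_pos']
m=(np.hypot(P[...,0]-e[0],P[...,1]-e[1])<45)&(P[...,2]>e[2]-22)&(P[...,2]<e[2]-4)
s=P[m];print(len(s),np.median(s[:,2]),cv2.minAreaRect(s[:,:2].astype(np.float32)))
m=(np.hypot(P[...,0]-e[0],P[...,1]-e[1])<25)&(P[...,2]<e[2]-22)&(P[...,2]>165)
s=P[m];print('shank',len(s),s.mean(0),s.min(0))
c,R,t=cam('scene');print((R@(e-[0,0,0])+t))
cv2.imwrite('pics/m.png',cv2.resize(a[90:270,260:500],(800,600))[...,::-1])"
```

```text
t: 7.52
ee_pos: [502.1, 213.3, 261.9]
orientation: [-2.143, -2.296, 0.002]
ft_force: [-0.5, -0.9, -3.2]
width: 30.2
t 7.53 tcp [502.1 213.3 261.9] yaw 93.93 tilt [-0.08 -0.03] F [-0.5 -0.9 -3.2] M [ 0.01 -0.01 -0.02] w 30.2
 shift cm [0.008 0.144 5.193] az -0.07
231 252.104841921663 ((501.3468017578125, 212.13235473632812), (59.46907424926758, 54.14298629760742), 3.591768503189087)
shank 39 [505.70653276 205.19143052 215.14962069] [492.38711525 198.74494691 204.9759891 ]
[ 123.41728208 -187.40831438 1110.0967117 ]
```

View pics/m.png

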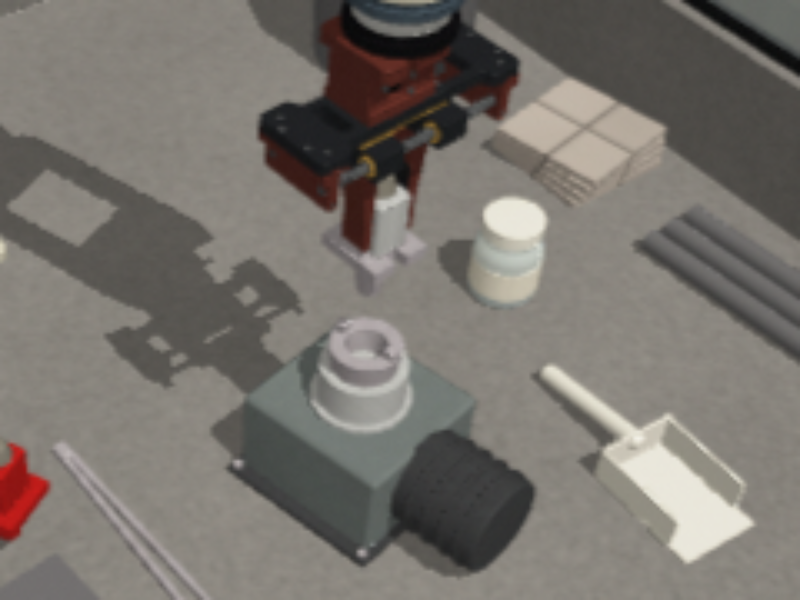

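```bash
python3 -m inch '[{"tx":0,"ty":0.18,"tz":1,"ax":0,"ay":0,"az":0,"jaw":0},{"tx":0,"ty":0,"tz":2,"ax":0,"ay":0,"az":0,"jaw":0},{"tx":0,"ty":0,"tz":2,"ax":0,"ay":0,"az":0,"jaw":0},{"tx":0,"ty":0,"tz":1,"ax":0,"ay":0,"az":0,"jaw":0},{"tx":0,"ty":0,"tz":0.5,"ax":0,"ay":0,"az":0,"jaw":0},{"tx":0,"ty":0,"tz":0.5,"ax":0,"ay":0,"az":0,"jaw":0},{"tx":0,"ty":0,"tz":0,"ax":0,"ay":0,"az":0,"jaw":0}]'
python3 -c "from h import *;rel(504,213.5,178,94)"
```

```text
t: 8.45
ee_pos: [504.7, 213.3, 192.7]
orientation: [2.143, 2.297, 0.0]
ft_force: [0.5, 0.8, -3.1]
width: 29.7
t 8.45 tcp [504.7 213.3 192.7] yaw 93.97 tilt [0. 0.] F [ 0.5  0.8 -3.1] M [ 0.05  0.04 -0.04] w 29.7
 shift cm [ 0.026 -0.065  1.47 ] az -0.03
```

```bash
python3 -m inch '[{"tx":0,"ty":0,"tz":0.4,"ax":0,"ay":0,"az":0,"jaw":0},{"tx":0,"ty":0,"tz":0.4,"ax":0,"ay":0,"az":0,"jaw":0},{"tx":0,"ty":0,"tz":0.4,"ax":0,"ay":0,"az":0,"jaw":0},{"tx":0,"ty":0,"tz":0.2,"ax":0,"ay":0,"az":0,"jaw":0},{"tx":0,"ty":0,"tz":0,"ax":0,"ay":0,"az":0,"jaw":0}]'
python3 -c "from h import *;rel(504,213.5,175,94)"
```

```text
t: 9.07
ee_pos: [504.5, 213.3, 178.4]
orientation: [-2.143, -2.297, 0.001]
ft_force: [0.1, -0.5, -3.7]
width: 29.7
t 9.07 tcp [504.5 213.3 178.4] yaw 93.98 tilt [-0.02 -0.01] F [ 0.1 -0.5 -3.7] M [0.06 0.   0.02] w 29.7
 shift cm [ 0.027 -0.049  0.344] az -0.02
```

```bash
python3 -m inch '[{"tx":0,"ty":0,"tz":0.2,"ax":0,"ay":0,"az":0,"jaw":0},{"tx":0,"ty":0,"tz":0.1,"ax":0,"ay":0,"az":0,"jaw":0},{"tx":0,"ty":0,"tz":0,"ax":0,"ay":0,"az":0,"jaw":0}]'
python3 -m inch '[{"tx":0,"ty":0,"tz":0.15,"ax":0,"ay":0,"az":0,"jaw":0},{"tx":0,"ty":0,"tz":0,"ax":0,"ay":0,"az":0,"jaw":0}]'
python3 -c "from h import *;rel(504,213.5,175,94)"
```

```text
t: 9.45
ee_pos: [504.7, 213.3, 175.7]
orientation: [2.143, 2.297, 0.0]
ft_force: [0.8, 0.2, -3.0]
width: 29.9
t: 9.7
ee_pos: [504.7, 213.3, 174.5]
orientation: [2.143, 2.297, 0.0]
ft_force: [-1.6, -1.1, 3.6]
width: 30.4
t 9.7 tcp [504.7 213.3 174.5] yaw 93.98 tilt [0.02 0.01] F [-1.6 -1.1  3.6] M [-0.1   0.31  0.  ] w 30.4
 shift cm [ 0.021 -0.073 -0.046] az -0.02
```

```bash
python3 -m inch '[{"tx":0,"ty":0,"tz":0,"ax":0,"ay":0,"az":-2,"jaw":0},{"tx":0,"ty":0,"tz":0.0,"ax":0,"ay":0,"az":-2,"jaw":0},{"tx":0,"ty":0,"tz":0,"ax":0,"ay":0,"az":-2,"jaw":0},{"tx":0,"ty":0,"tz":0,"ax":0,"ay":0,"az":-2,"jaw":0},{"tx":0,"ty":0,"tz":0,"ax":0,"ay":0,"az":0,"jaw":0}]'
python3 -c "from h import *;rel(504,213.5,175,106.4)"
```

```text
t: 10.32
ee_pos: [505.1, 213.4, 174.4]
orientation: [1.977, 2.441, 0.001]
ft_force: [2.7, -2.0, 3.0]
width: 30.2
t 10.32 tcp [505.1 213.4 174.4] yaw 102.01 tilt [0.05 0.02] F [ 2.7 -2.   3. ] M [-0.31 -0.61 -0.  ] w 30.2
 shift cm [ 0.033 -0.104 -0.064] az -4.39
```

```bash
python3 -m inch '[{"tx":0,"ty":0,"tz":0,"ax":0,"ay":0,"az":-1.5,"jaw":0},{"tx":0,"ty":0,"tz":0,"ax":0,"ay":0,"az":-1.5,"jaw":0},{"tx":0,"ty":0,"tz":0,"ax":0,"ay":0,"az":0,"jaw":0}]'
python3 -c "from h import *;rel(504,213.5,175,106.4)"
python3 -m inch '[{"tx":0,"ty":0,"tz":0,"ax":0,"ay":0,"az":-1.4,"jaw":0},{"tx":0,"ty":0,"tz":0,"ax":0,"ay":0,"az":0,"jaw":0}]'
python3 -c "from h import *;rel(504,213.5,175,106.4)"
```

```text
t: 10.7
ee_pos: [503.9, 213.9, 173.7]
orientation: [-1.912, -2.491, 0.0]
ft_force: [0.2, 4.9, -0.3]
width: 29.9
t 10.7 tcp [503.9 213.9 173.7] yaw 104.99 tilt [-0.08  0.05] F [ 0.2  4.9 -0.3] M [ 0.89 -0.02 -0.13] w 29.9
 shift cm [-0.044 -0.003 -0.133] az -1.41
t: 10.95
ee_pos: [503.9, 214.3, 173.7]
orientation: [-1.881, -2.513, -0.001]
ft_force: [-1.2, 6.0, -2.6]
width: 29.5
t 10.95 tcp [503.9 214.3 173.7] yaw 106.37 tilt [-0.08  0.09] F [-1.2  6.  -2.6] M [ 1.42  0.06 -0.19] w 29.5
 shift cm [-0.083 -0.016 -0.128] az -0.03
```

The vertical load vanished as I turned, so the slots look aligned. I'll ease the sideways load and descend gently.

```bash
python3 -m inch '[{"tx":0.08,"ty":0,"tz":0.1,"ax":0,"ay":0,"az":0,"jaw":0},{"tx":0,"ty":0,"tz":0.1,"ax":0,"ay":0,"az":0,"jaw":0},{"tx":0,"ty":0,"tz":0,"ax":0,"ay":0,"az":0,"jaw":0}]'
python3 -c "from h import *;rel(504,213.5,170,106.4)"
```

```text
t: 11.32
ee_pos: [503.5, 214.4, 171.7]
orientation: [-1.882, -2.514, 0.001]
ft_force: [-1.2, 5.4, -1.2]
width: 30.3
t 11.32 tcp [503.5 214.4 171.7] yaw 106.36 tilt [-0.11  0.03] F [-1.2  5.4 -1.2] M [ 1.18  0.35 -0.13] w 30.3
 shift cm [-0.104  0.022  0.167] az -0.04
```

```bash
python3 -m inch '[{"tx":0.1,"ty":0,"tz":0.1,"ax":0,"ay":0,"az":0,"jaw":0},{"tx":0,"ty":0,"tz":0.1,"ax":0,"ay":0,"az":0,"jaw":0},{"tx":0,"ty":0,"tz":0,"ax":0,"ay":0,"az":0,"jaw":0}]'
python3 -c "from h import *;rel(504,213.5,170,106.4)"
python3 -m inch '[{"tx":0,"ty":0,"tz":0.1,"ax":0,"ay":0,"az":0,"jaw":0},{"tx":0,"ty":0,"tz":0,"ax":0,"ay":0,"az":0,"jaw":0}]'
python3 -c "from h import *;rel(504,213.5,170,106.4)"
```

```text
t: 11.7
ee_pos: [503.6, 214.7, 170.1]
orientation: [-1.882, -2.515, 0.002]
ft_force: [-3.0, 1.1, 1.1]
width: 29.9
t 11.7 tcp [503.6 214.7 170.1] yaw 106.38 tilt [-0.07 -0.03] F [-3.   1.1  1.1] M [0.24 0.72 0.01] w 29.9
 shift cm [-0.128  0.006  0.007] az -0.02
t: 11.95
ee_pos: [503.7, 214.8, 169.1]
orientation: [-1.882, -2.515, 0.001]
ft_force: [-4.0, 0.4, 3.0]
width: 29.7
t 11.95 tcp [503.7 214.8 169.1] yaw 106.38 tilt [-0.05 -0.03] F [-4.   0.4  3. ] M [ 0.09  0.98 -0.04] w 29.7
 shift cm [-0.129 -0.006 -0.086] az -0.02
```

```bash
python3 -m inch '[{"tx":0,"ty":-0.08,"tz":0.15,"ax":0,"ay":0,"az":0,"jaw":0},{"tx":0,"ty":0,"tz":0.15,"ax":0,"ay":0,"az":0,"jaw":0},{"tx":0,"ty":0,"tz":0,"ax":0,"ay":0,"az":0,"jaw":0}]'
python3 -c "from h import *;rel(504,213.5,160,106.4)"
python3 -m inch '[{"tx":0,"ty":0,"tz":0.1,"ax":0,"ay":0,"az":0,"jaw":0},{"tx":0,"ty":0,"tz":0.1,"ax":0,"ay":0,"az":0,"jaw":0},{"tx":0,"ty":0,"tz":0,"ax":0,"ay":0,"az":0,"jaw":0}]'
python3 -c "from h import *;rel(504,213.5,160,106.4)"
```

```text
t: 12.32
ee_pos: [503.6, 214.8, 166.5]
orientation: [1.882, 2.515, 0.001]
ft_force: [-3.9, -0.2, 5.7]
width: 29.6
t 12.32 tcp [503.6 214.8 166.5] yaw 106.38 tilt [ 0.03 -0.  ] F [-3.9 -0.2  5.7] M [ 0.02  0.89 -0.04] w 29.6
 shift cm [-0.132  0.005  0.646] az -0.02
t: 12.7
ee_pos: [503.6, 214.7, 164.5]
orientation: [1.882, 2.515, 0.0]
ft_force: [-3.9, 0.0, 6.9]
width: 29.6
t 12.7 tcp [503.6 214.7 164.5] yaw 106.38 tilt [ 0.03 -0.  ] F [-3.9  0.   6.9] M [0.01 0.88 0.01] w 29.6
 shift cm [-0.132  0.007  0.448] az -0.02
```

```bash
python3 -m inch '[{"tx":0,"ty":-0.06,"tz":0.1,"ax":0,"ay":0,"az":0,"jaw":0},{"tx":0,"ty":0,"tz":0.1,"ax":0,"ay":0,"az":0,"jaw":0},{"tx":0,"ty":0,"tz":0.1,"ax":0,"ay":0,"az":0,"jaw":0},{"tx":0,"ty":0,"tz":0,"ax":0,"ay":0,"az":0,"jaw":0}]'
python3 -c "from h import *;rel(504,213.5,158,106.4)"
python3 -m inch '[{"tx":0,"ty":0,"tz":0.1,"ax":0,"ay":0,"az":0,"jaw":0},{"tx":0,"ty":0,"tz":0.1,"ax":0,"ay":0,"az":0,"jaw":0},{"tx":0,"ty":0,"tz":0,"ax":0,"ay":0,"az":0,"jaw":0}]'
python3 -c "from h import *;rel(504,213.5,158,106.4)"
```

```text
t: 13.2
ee_pos: [503.5, 214.7, 162.1]
orientation: [1.882, 2.514, 0.002]
ft_force: [-4.0, -0.6, 9.4]
width: 29.8
t 13.2 tcp [503.5 214.7 162.1] yaw 106.38 tilt [0.1  0.02] F [-4.  -0.6  9.4] M [ 0.    0.89 -0.03] w 29.8
 shift cm [-0.131  0.009  0.407] az -0.02
t: 13.58
ee_pos: [503.6, 214.8, 160.3]
orientation: [1.882, 2.514, 0.002]
ft_force: [-4.3, -0.1, 12.4]
width: 30.0
t 13.57 tcp [503.6 214.8 160.3] yaw 106.38 tilt [0.1  0.03] F [-4.3 -0.1 12.4] M [-0.09  1.05 -0.01] w 30.0
 shift cm [-0.134  0.005  0.232] az -0.02
```

```bash
python3 -m inch '[{"tx":0,"ty":0,"tz":0.1,"ax":0,"ay":0,"az":0,"jaw":0},{"tx":0,"ty":0,"tz":0.1,"ax":0,"ay":0,"az":0,"jaw":0},{"tx":0,"ty":0,"tz":0.1,"ax":0,"ay":0,"az":0,"jaw":0},{"tx":0,"ty":0,"tz":0,"ax":0,"ay":0,"az":0,"jaw":0},{"tx":0,"ty":0,"tz":0,"ax":0,"ay":0,"az":0,"jaw":0}]'
python3 -c "from h import *;rel(504,213.5,168,106.4)"
```

```text
t: 14.2
ee_pos: [503.6, 214.8, 157.8]
orientation: [1.881, 2.514, 0.002]
ft_force: [-6.0, -2.6, 16.1]
width: 29.7
t 14.2 tcp [503.6 214.8 157.8] yaw 106.38 tilt [0.11 0.03] F [-6.  -2.6 16.1] M [-0.22  1.29 -0.06] w 29.7
 shift cm [-0.133  0.005 -1.022] az -0.02
```

```bash
python3 -m inch '[{"tx":0,"ty":0,"tz":-0.2,"ax":0,"ay":0,"az":0,"jaw":0},{"tx":0,"ty":0,"tz":-0.2,"ax":0,"ay":0,"az":0,"jaw":0},{"tx":0,"ty":0,"tz":-0.2,"ax":0,"ay":0,"az":0,"jaw":0},{"tx":0,"ty":0,"tz":-0.2,"ax":0,"ay":0,"az":0,"jaw":0},{"tx":0,"ty":0,"tz":-0.1,"ax":0,"ay":0,"az":0,"jaw":0},{"tx":0,"ty":0,"tz":0,"ax":0,"ay":0,"az":0,"jaw":0}]'
python3 -c "from h import *;rel(504,213.5,168,106.4)"
```

```text
t: 14.95
ee_pos: [503.5, 214.7, 165.6]
orientation: [1.882, 2.514, 0.002]
ft_force: [-1.0, -0.2, 4.8]
width: 29.7
t 14.95 tcp [503.5 214.7 165.6] yaw 106.38 tilt [0.1  0.02] F [-1.  -0.2  4.8] M [ 0.07  0.42 -0.05] w 29.7
 shift cm [-0.13   0.015 -0.241] az -0.02
```

```bash
python3 -m inch '[{"tx":0,"ty":0,"tz":-0.15,"ax":0,"ay":0,"az":0,"jaw":0},{"tx":0,"ty":0,"tz":0,"ax":0,"ay":0,"az":0,"jaw":0},{"tx":0,"ty":0,"tz":0,"ax":0,"ay":0,"az":0,"jaw":0.5},{"tx":0,"ty":0,"tz":0,"ax":0,"ay":0,"az":0,"jaw":0.8},{"tx":0,"ty":0,"tz":0,"ax":0,"ay":0,"az":0,"jaw":0.8},{"tx":0,"ty":0,"tz":0,"ax":0,"ay":0,"az":0,"jaw":0.8},{"tx":0,"ty":0,"tz":0,"ax":0,"ay":0,"az":0,"jaw":0.8}]'
python3 -c "from h import *;rel(504,213.5,168,106.4)"
```

```text
t: 15.82
ee_pos: [502.7, 214.6, 166.6]
orientation: [-1.882, -2.515, 0.0]
ft_force: [0.3, -0.2, 0.1]
width: 70.2
t 15.82 tcp [502.7 214.6 166.6] yaw 106.38 tilt [-0.01 -0.  ] F [ 0.3 -0.2  0.1] M [ 0.06  0.04 -0.02] w 70.2
 shift cm [-0.143  0.091 -0.137] az -0.02
```

Released with no load. I'll retreat up and away, then check.

```bash
python3 -m inch '[{"tx":0,"ty":0,"tz":-1,"ax":0,"ay":0,"az":0,"jaw":0.8},{"tx":0,"ty":0,"tz":-3,"ax":0,"ay":0,"az":0,"jaw":0.8},{"tx":0,"ty":0,"tz":-4,"ax":0,"ay":0,"az":0,"jaw":0.8},{"tx":0,"ty":0,"tz":-4,"ax":0,"ay":0,"az":0,"jaw":0.8},{"tx":-4,"ty":0,"tz":0,"ax":0,"ay":0,"az":0,"jaw":0.8},{"tx":-5,"ty":0,"tz":0,"ax":0,"ay":0,"az":0,"jaw":0.8},{"tx":-5,"ty":0,"tz":0,"ax":0,"ay":0,"az":0,"jaw":0.8},{"tx":-5,"ty":0,"tz":0,"ax":0,"ay":0,"az":0,"jaw":0.8},{"tx":-5,"ty":0,"tz":0,"ax":0,"ay":0,"az":0,"jaw":0.8},{"tx":0,"ty":0,"tz":0,"ax":0,"ay":0,"az":0,"jaw":0.8},{"tx":0,"ty":0,"tz":0,"ax":0,"ay":0,"az":0,"jaw":0.8}]'
python3 - <<'E'
from h import *
ims=[]
for n in("scene","top"):
    im,d=shot(n);P=cloud(n,d);P0=np.load(n+"_P.npy")
    r=np.hypot(P[...,0]-503.5,P[...,1]-213.5)
    for a,b in((150,170),(200,209),(212,240)):
        s=P[(r<42)&(P[...,2]>a)&(P[...,2]<b)]
        print(n,a,len(s),np.percentile(s[:,2],[10,50,90,99]) if len(s) else "", cv2.minAreaRect(s[:,:2].astype(np.float32)) if len(s) else "")
    u,v=(366,195) if n=="scene" else (244,265)
    ims.append(cv2.resize(im[v-38:v+37,u-50:u+50],(400,300),interpolation=cv2.INTER_CUBIC))
    print(n,"spare",[ (round(m["score"],2),np.round(m["location"])) for m in masks_of(n,"spare")])
cv2.imwrite("pics/f.png",np.hstack(ims)[...,::-1])
rel(504,213.5,168,106.4)
E
```

```text
t: 17.2
ee_pos: [570.2, -15.4, 287.0]
orientation: [-1.883, -2.514, -0.0]
ft_force: [-0.3, -0.2, 0.1]
width: 70.2
scene 150 246 [152.74878548 158.42870644 164.38712777 169.60950487] ((503.548095703125, 209.81016540527344), (60.545448303222656, 53.377960205078125), 21.314342498779297)
scene 200 91 [201.25255905 204.21481368 206.8291324  208.63367277] ((504.008544921875, 212.49331665039062), (35.34268569946289, 32.718017578125), 16.83153533935547)
scene 212 47 [214.02685095 218.33113945 221.81038845 222.94905147] ((504.05865478515625, 210.59178161621094), (16.688068389892578, 18.176422119140625), 6.346310138702393)
scene spare [(0.91, array([226., 297.]))]
top 150 348 [153.85438218 159.11358053 163.23763041 168.48629888] ((502.91058349609375, 213.7327117919922), (58.060630798339844, 55.07121276855469), 16.166515350341797)
top 200 146 [202.33150902 205.24964034 207.95930077 208.80175615] ((502.69219970703125, 213.9846954345703), (36.37870407104492, 30.089122772216797), 15.791872024536133)
top 212 81 [213.07975707 218.9555909  223.00889774 225.39885418] ((502.9022216796875, 213.1337890625), (20.736087799072266, 18.760507583618164), 45.37126922607422)
top spare [(0.87, array([436., 257.]))]
t 17.4 tcp [570.2 -14.5 286.8] yaw 106.47 tilt [-0.    0.01] F [-0.3  0.1 -0.3] M [ 0.09  0.03 -0.02] w 70.3
 shift cm [23.737  0.116 11.887] az 0.07
```

View pics/f.png

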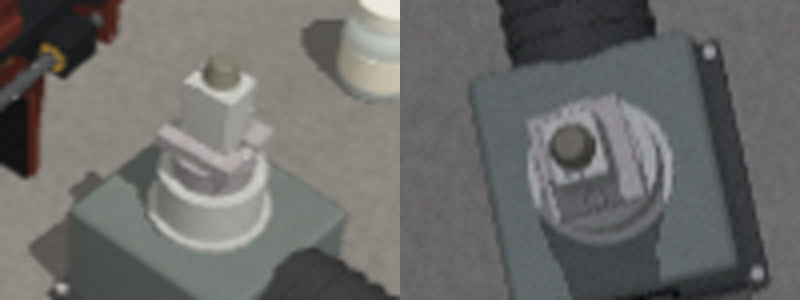

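Both cameras put the hub top (expected 206) and plate top (expected 160) at the seated heights, allowing for the -1 mm depth bias seen at the rack. The crop shows the plate flat on the spindle with the dogs in the slots. The spare hasn't moved.

```bash
python3 -c "from workcell import ctrl;print(ctrl.close_job())"
```

```text
the job is handed in; nothing more can be done
None
```

The slotted head is fitted on the spindle, pressed fully home and released. I handed the job in at about 17.4 s.

- **Fitting:** I took the head from the left rack, let its taper into the socket and turned it about 12° under 6–7 N until the slots dropped over the dogs. I then pressed it home with about 19 N. Sideways force stayed under 7 N in the readings I took after each move.
- **Seating:** The press first slid the ejector pin, then followed the quill's spring at about 1.5 N/mm, both pressing and easing off. The gripper opened with no load left on it.
- **Last checks:** The plate top measured 158.4 mm (scene) and 159.1 mm (top) against an expected 160. The hub top measured 204.2 and 205.2 mm against 206. That is 0.8–1.8 mm low; at the rack the same cameras read 0.4–1.0 mm low, so I take the head as flat on the face. The spare is where it was in both cameras, and the robot was clear of everything.
- **Disagreements:** The cameras differ by 1–2 mm sideways on positions, within the calibration error. My first move calls were refused because rows need every field, so nothing moved then. I did not re-measure the other objects, but the arm touched nothing on its way.

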